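# Roll a bun-foot blank up the loading gutter into the boring seat

### The arm

A 6-joint arm with a two-finger parallel gripper is mounted at the origin on the work surface. World frame = base frame: x ahead of the robot, y to its left, z up, the work surface at z = 0. Lengths are in m, angles in rad, forces in N, time in s.
With the tool pointing down it reaches from about 0.3 to 0.75 m from the base axis. Payload 8.5 kg.
Tool frame: the origin (TCP) lies midway between the tips of the shut fingers; the grasp point (between the pads) lies 19 mm behind it; z points along the fingers, y is the line along which they close (so a half turn about z gives the same grasp; the last joint's range is limited). The gripper opens to 85 mm and grips with 20 to 120 N. Pads are 22 mm wide; open, the fingers measure 114 mm over their backs; the gripper's body (76 mm by 85 mm) begins 54 mm behind the grasp point. The pads swing forward as they close: fully open they stand 13 mm farther back than shut.
Start: joints at [1.066, 0.381, 1.297, -0, 1.464, -0.215], TCP at [0.157, 0.527, 0.231] pointing down, gripper open.
Joint ranges: [-3.11, 3.11], [-0.89, 2.33], [0.22, 2.48], [-1.42, 4.56], [0.17, 2.85], [-2.88, 2.88]. Speed limits (rad/s): [2.39, 2.39, 3.14, 3.14, 3.14, 3.14].

### API

Orientations are given as a 3x3 rotation matrix whose columns are the frame's x, y, z axes.
In Python, from workcell import manip gives the robot as it stands.
- The arm moves only by the shell command python3 -m crank 'ROWS' [FORCE]. ROWS is text: rows parted by semicolons, each of 7 numbers parted by spaces: the shift along the world's x, y, z in m, then the turn, a rotation vector about the world's x, y, z in degrees, then the opening, from 0 (shut) to 1 (fully open). A call has exactly 8 rows; each row is the pose to reach, as a shift and turn from the pose commanded when the call began; what a row does not reach only later rows make up. A row lasts 1/10 s, in which the tool goes at most 50 mm and 8.59 degrees, less where a joint would pass 70% of its speed; a pose out of reach is approached as far as the arm can. A call with a gripper value outside its range is refused whole. The fingers move at their own pace and stop on an object; FORCE is the grip in N (left out, the last holds). Time passes only in rows, so rows that repeat a pose let the fingers close, or fill a call up. It gives the time, the measured TCP pose, the force, the opening and the grip force at its end, in the units of the state.
- manip.sense(): the state, without advancing time (a new reading comes with each control period).
- manip.read_camera(name): name is "scene" or "side" or "wrist"; returns a dict with "img" (400x640x3 uint8, red, green, blue), "fovy" (degrees; the focal length in pixels is half the picture's height over the tangent of half this angle, whatever the lens; pixels are square), "cx", "cy" (the principal point, pixels), "camera_from_world" (4x4, takes a point from world to camera coordinates); the wrist camera has in their place "mount" (4x4, takes a point from camera to tool coordinates, whose origin is the TCP and whose axes are the flange's). Camera axes: x right, y down, z forward; pixel columns grow to the right and rows downward; lengths in m; the calibration is good to about 2 mm. A picture is of the moment at which its call begins: read the wrist's pose just before it. There is no depth.
- manip.hand_in(): hands the job in; it is judged then, once.
Trained networks look in a picture, given as the dict that the camera call returned (one of the last four; its "shot" number tells which), for a name from the list of things; names that differ only in an ending like _2 or _b are one class to them, and where a whole thing is asked for, a point or a joint stands for the part that bears it (a point fixed in the world has none). Each returns a list of dicts, best first, with "score" (0 to 1); they miss things now and then, are a little off and sometimes report something else, mostly with a low value. They report only what shows in the picture. A call takes as long as a camera call. They do not tell look-alikes from the thing itself.
- manip.masks_of(thing, picture): "mask" (400x640 bool, what is visible of it) and "extent" ([left, top, right, bottom] in pixels, round what is visible of it).
The state is a dict: "time_s": time; "q": joint angles; "dq": joint speeds; "effort": joint torques, N m; "ee_pos": TCP position; "orientation": TCP orientation; "wrist_force": force on the tool from outside, world axes, zero at the start; "moment": the same for the moment, N m; "grip_width": opening from 0.0 (shut) to 1.0 (fully open); "gripper_force": force on a finger pad.
Only numpy, scipy, OpenCV 4.12 (cv2) and the standard library are available. Lean on these libraries where they do the work, as an engineer would, in place of code of your own. Each camera call takes 0.05 s, during which the arm holds its last target. There are 200 camera calls.

### The job

Load the boring jig: with the fingertips, push the round oak blank from the low end of the sloped wooden gutter up and over the crest at the top, so that it drops into the seat and rests fully home against the dark stop block, where it cannot roll back. Roll it along steadily and gently the whole way, without flicking, pinching or lifting it, and leave the hammer, file, glue bottle and spare blank where they are.

Things in the scene. Friction and masses are not known exactly. Their poses are not given: they have to be found in the camera images.
- blank: round oak bun-foot blank to be loaded: plain solid cylinder 60 mm in diameter, 70 mm long, about 0.15 kg, light end faces with a dark centre dot. Lies on its side across the gutter and rolls (or slides: waxed wood, friction about 0.35) along it; at the start it rests at the low end against the end lip. Origin at its centre; its x axis is the cylinder's axis (the other two turn as it rolls)
- gutter: sloped loading gutter, a straight open plywood channel rising at 8 degrees. Origin on its floor, midway across, at the inner side of the low end's lip. y: uphill along the floor, x: level across, z: square to the floor. Floor 76 mm wide, between side rails 12 mm thick standing 22 mm above it. Lip 10 mm high, 12 mm thick, nothing over it. Blank's centre: 30 mm above the floor, at y = 22 mm at the start
- crest (a point): middle of the crest at the gutter's top end, 235 mm from the lip, on the floor's surface. From here the seat's floor falls at 15 degrees to the stop's foot, 62 mm farther on (level). A blank left before the crest rolls back down the gutter; once its centre is beyond the crest it runs on by itself and stays in the seat. z vertical, y level and uphill
- seat (a point): where the blank's centre is when it is fully home: 32 mm beyond the crest (level) and 22 mm above it. Side cheeks stand in line with the side rails: the near one, wooden, up to this height, the far one, aluminium with a brass drill bush, 17 mm higher. Beyond the far cheek lie bit, chuck and green boring motor, up to 60 mm higher than this point. z vertical, y level and uphill
- stop (a point): middle of the top edge of the dark stop block's upright face that the blank comes to rest against, 30 mm uphill of the seat point and 15 mm above it. The block is 100 mm wide, 34 mm thick. On it stands a toggle clamp with red handle, swung open and out of the way, 80 mm higher than this point; leave it open
- spare_blank: bystander: an equal blank standing on end on the bench beyond the gutter, 60 mm in diameter, 70 mm tall; origin at the centre of its underside
- hammer: bystander: joiner's hammer, 270 mm long, lying on the bench between the robot and the gutter; origin under the tool, its x axis along the handle towards the head
- glue: bystander: yellow glue bottle, 56 mm in diameter, 150 mm tall, standing beyond the gutter's low end; origin at the centre of its underside
- file: bystander: file with a blue handle, 275 mm long, lying beyond the low end of the gutter; its x axis along the file towards the blade's end, origin near the ferrule
Not all that is in view belongs to the job. Leave any turquoise look-alike of the blank alone.

How it is judged:
On the way:
1. the blank, on the gutter floor, is being pushed by the fingers in the gutter's upper half (y of blank in the frame of gutter between 0.13 and 0.24 m and contact force between the fingers and blank above 0.01 N).
At the end, for the whole second after the job is handed in: the blank lies at rest in the seat against the stop: its centre within 4 mm of the seat point uphill and in height and 8 mm across, its axis within 4 degrees of square (y of blank in the frame of seat between -0.004 and 0.004 m and z of blank in the frame of seat between -0.004 and 0.004 m and x of blank in the frame of seat between -0.008 and 0.008 m and angle between the x axis of blank and the x axis of gutter, either way round below 0.07 rad and linear speed of blank below 0.01 m/s); the robot touches nothing.
It fails at once if the blank is lifted: its centre more than 38 mm above the gutter's floor line (30 mm when rolling) (z of blank in the frame of gutter above 0.038 m).
It fails at once if the blank is flicked or flung: faster than 0.55 m/s (linear speed of blank above 0.55 m/s).
It fails at once if the blank is pinched or rammed: the fingers press it with more than 25 N (contact force between the fingers and blank above 25 N).
It fails at once if a bystander is moved more than 15 mm (distance of any of spare_blank, hammer, glue, file from where it was at the start of the episode above 0.015 m).
It also fails if it takes over 40 s, if anything falls off the work surface, if the arm or the gripper's body presses on something with over 40 N, if the wrist force passes 120 N, or if a joint passes its speed limit or range.

## Working session

There is one attempt and no reset: what is moved stays moved. The work goes in short steps, Python scripts to look and compute and a shell command to move; the robot and the scene stay as the last step left them, time stands still between calls to the robot, and variables do not carry over. Pictures are saved under pics/ and viewed, at most 12 in all, crops included, and the job is handed in when it is done.

```bash
mkdir -p pics; cat > h.py <<'E'
import numpy as np, cv2
from workcell import manip
def K(p):
    f=p["img"].shape[0]/2/np.tan(np.radians(p["fovy"])/2); return f,p["cx"],p["cy"]
def save(p,n): cv2.imwrite("pics/"+n,cv2.cvtColor(p["img"],cv2.COLOR_RGB2BGR))
def ray(p,u,v):
    f,cx,cy=K(p);T=np.linalg.inv(p["camera_from_world"]);d=T[:3,:3]@np.array([(u-cx)/f,(v-cy)/f,1]);return T[:3,3],d
def atz(p,u,v,z):
    o,d=ray(p,u,v);return o+d*(z-o[2])/d[2]
def proj(p,X):
    f,cx,cy=K(p);c=np.asarray(X)@p["camera_from_world"][:3,:3].T+p["camera_from_world"][:3,3]
    return np.stack([cx+f*c[...,0]/c[...,2],cy+f*c[...,1]/c[...,2]],-1)
E
python3 - <<'E'
from h import *
for n in("scene","side"):
    p=manip.read_camera(n);save(p,n+".png");print(n,np.linalg.inv(p["camera_from_world"]).round(3),K(p))
    for t in("blank","gutter","stop","seat","crest","spare_blank","hammer","glue","file"):
        print(t,[(round(m["score"],2),list(np.round(m["extent"])),np.argwhere(m["mask"]).mean(0)[::-1].round(1)) for m in manip.masks_of(t,p)[:3]])
print(manip.sense())
E
```

```text
scene [[ 0.515  0.678 -0.524  1.007]
 [ 0.857 -0.416  0.305 -0.356]
 [-0.011 -0.606 -0.795  0.739]
 [ 0.     0.     0.     1.   ]] (np.float64(414.42243633705397), 316.0399127900039, 192.39570161370736)
blank [(0.95, [np.float64(276.0), np.float64(176.0), np.float64(323.0), np.float64(224.0)], array([299.5, 200.4])), (0.74, [np.float64(197.0), np.float64(153.0), np.float64(230.0), np.float64(192.0)], array([212.3, 173.7])), (0.74, [np.float64(159.0), np.float64(280.0), np.float64(212.0), np.float64(331.0)], array([182.9, 305.2]))]
gutter [(0.7, [np.float64(278.0), np.float64(132.0), np.float64(397.0), np.float64(236.0)], array([341.4, 180.5]))]
stop [(0.86, [np.float64(266.0), np.float64(90.0), np.float64(520.0), np.float64(276.0)], array([405.4, 192.1]))]
seat [(0.81, [np.float64(265.0), np.float64(88.0), np.float64(520.0), np.float64(277.0)], array([405.9, 191.9]))]
crest [(0.83, [np.float64(263.0), np.float64(89.0), np.float64(518.0), np.float64(277.0)], array([405.4, 191.8]))]
spare_blank [(0.94, [np.float64(384.0), np.float64(212.0), np.float64(419.0), np.float64(254.0)], array(
[... 1939 characters left out ...]
038e+00, -2.15284006e-01]), 'dq': array([ 1.35153351e-03, -1.86284225e-05,  1.01840063e-03, -1.89973612e-07,
        7.95216561e-04, -1.01799456e-03]), 'effort': array([-1.49784086e-03, -4.48342538e+01, -2.31456274e+01, -2.86913719e-04,
        6.02792861e-04,  8.62642821e-06]), 'ee_pos': array([0.15717959, 0.52703157, 0.23135712]), 'orientation': array([[-9.58290367e-01,  2.85796378e-01,  4.97516021e-05],
       [ 2.85796378e-01,  9.58290368e-01,  7.66705521e-06],
       [-4.54852645e-05,  2.15660929e-05, -9.99999999e-01]]), 'wrist_force': array([0.18939033, 0.32256233, 0.74529682]), 'moment': array([0.02536822, 0.01497478, 0.05707375]), 'gripper_force': 0.0, 'grip_width': 1.00072703920632}
```

View pics/scene.png

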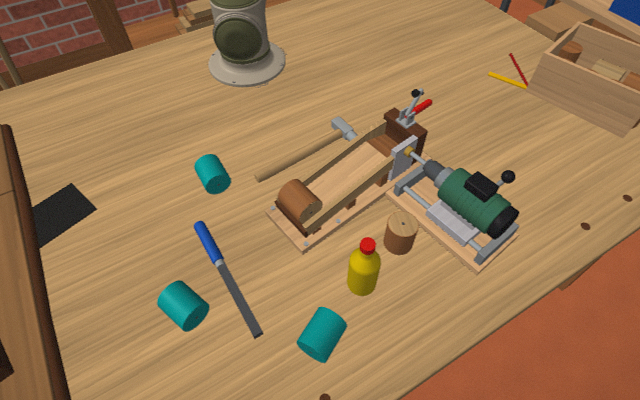

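View pics/side.png

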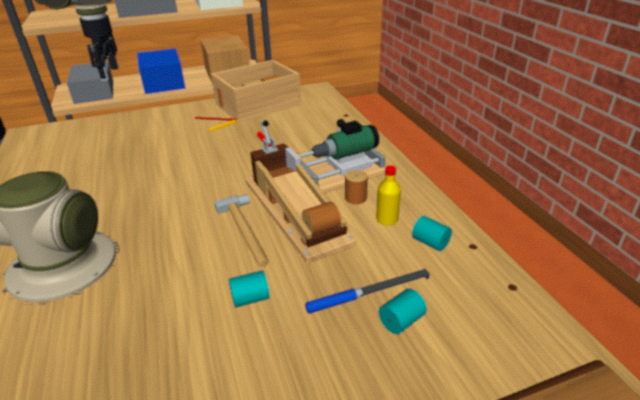

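The brown cylinder at scene (299,200) and side (322,217), lying in the gutter, fits the blank. The three turquoise cylinders are look-alikes. The spare blank stands on end at scene (401,232). I'll confirm this with one enlarged crop of both views.

```bash
python3 - <<'E'
import cv2,numpy as np
a=cv2.imread("pics/scene.png")[80:260,255:455];b=cv2.imread("pics/side.png")[110:270,235:375]
cv2.imwrite("pics/c1.png",cv2.resize(a,None,fx=3.3,fy=3.3,interpolation=cv2.INTER_CUBIC))
cv2.imwrite("pics/c2.png",cv2.resize(b,None,fx=3.7,fy=3.7,interpolation=cv2.INTER_CUBIC))
E
```

```text
(no output)
```

View pics/c1.png

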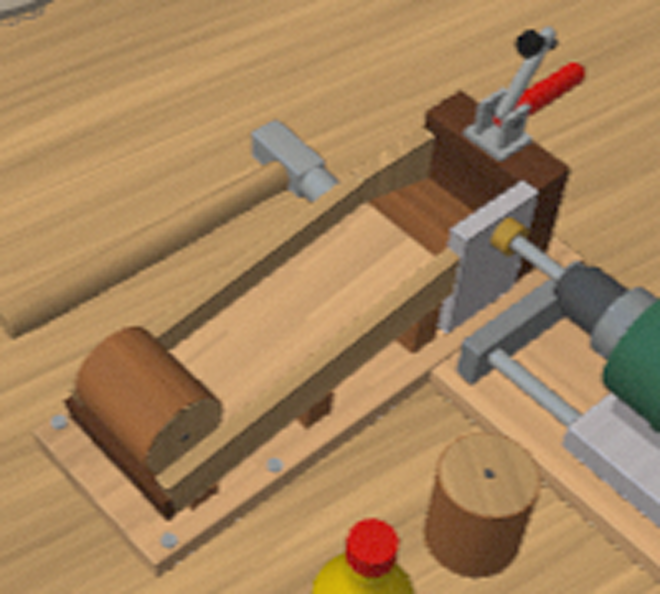

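View pics/c2.png

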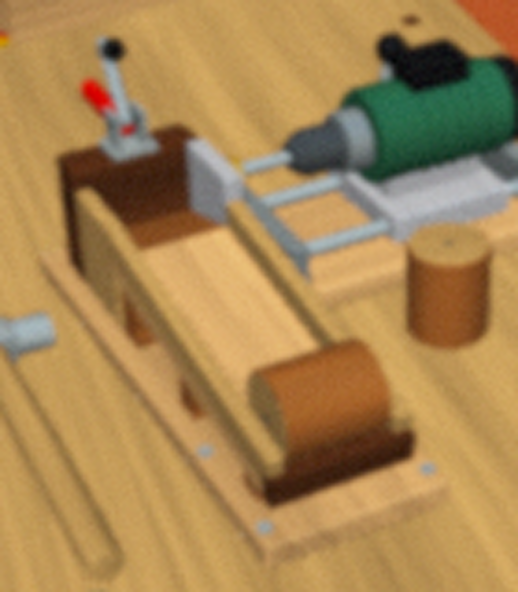

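The crops confirm the brown cylinder across the gutter against the dark lip (scene crop (145,400), side crop (320,395)). The crest's left end is at scene crop (370,207), the stop's front top corners at (428,120) and (552,190), and the crest's right end at side crop (228,230). I'll fit the gutter pose to these points and the blank silhouettes.

```bash
cat > fit.py <<'E'
from h import *
from scipy.optimize import least_squares
S=manip.read_camera("scene");D=manip.read_camera("side")
a=np.radians(8)
def frame(q):
    c,s=np.cos(q[3]),np.sin(q[3]);x=np.array([c,s,0]);yl=np.array([-s,c,0]);z=np.array([0,0,1.])
    return q[:3],x,np.cos(a)*yl+np.sin(a)*z,-np.sin(a)*yl+np.cos(a)*z,yl
def pts(q):
    o,x,y,z,yl=frame(q);crest=o+.235*y;seat=crest+.032*yl+np.array([0,0,.022])
    return crest,seat,seat+.03*yl+np.array([0,0,.015])
def cyl(q):
    o,x,y,z,yl=frame(q);t=np.linspace(0,2*np.pi,40)
    c=o+.022*y+.03*z
    return np.concatenate([c+s*.035*x+.03*(np.cos(t)[:,None]*y+np.sin(t)[:,None]*z) for s in(-1,1)])
c1=lambda u,v:np.array([255+u/3.3,80+v/3.3]);c2=lambda u,v:np.array([235+u/3.7,110+v/3.7])
ms=[manip.masks_of("blank",p)[0]["extent"] for p in(S,)];
cand=[m["extent"] for m in manip.masks_of("blank",D)]
ms.append(min(cand,key=lambda e:abs((e[0]+e[2])/2-323)))
def res(q):
    r=[];cr,se,st=pts(q);x=frame(q)[1]
    P=cyl(q)
    for i,(p,e) in enumerate(zip((S,D),ms)):
        u=proj(p,P);b=np.r_[u.min(0),u.max(0)]-e
        if i==1:b[3]=0   # lip hides bottom
        else: b[0]=b[0]
        r+=list(b)
    r+=list(proj(S,cr-.038*x)-c1(370,207))+list(proj(D,cr+.038*x)-c2(228,230))
    r+=list(proj(S,st-.05*x)-c1(428,120))+list(proj(S,st+.05*x)-c1(552,190))
    return np.array(r)
g=atz(S,290,215,.05)
f=least_squares(res,[g[0],g[1],.05,0.3],loss="soft_l1")
print(f.x.round(4),np.degrees(f.x[3]).round(1),res(f.x).round(1));q=f.x
np.save("q.npy",q)
o,x,y,z,yl=frame(q);print("x",x,"yl",yl,"blank",o+.022*y+.03*z,"crest,seat,stop",*np.round(pts(q),3))
E
python3 fit.py
```

```text
[ 0.569  -0.2886  0.1942 -0.32  ] -18.3 [  8.2  -1.4  14.9  17.6 -20.6   0.1   0.4   0.  -17.7  -0.5  58.7 -35.3
  -0.3  -0.8 -17.2  21.3]
x [ 0.9492433  -0.31454278  0.        ] yl [0.31454278 0.9492433  0.        ] blank [ 0.57455637 -0.27188676  0.22698626] crest,seat,stop [ 0.642 -0.068  0.227] [ 0.652 -0.037  0.249] [ 0.662 -0.009  0.264]
```

```bash
python3 - <<'E'
from h import *
S=manip.read_camera("scene");D=manip.read_camera("side")
print(S.keys())
print(proj(S,np.zeros(3)),proj(D,np.zeros(3)))
def tri(u,v):
    o1,d1=ray(S,*u);o2,d2=ray(D,*v);d1/=np.linalg.norm(d1);d2/=np.linalg.norm(d2)
    t=np.linalg.lstsq(np.c_[d1,-d2],o2-o1,rcond=None)[0];a=o1+t[0]*d1;b=o2+t[1]*d2
    return ((a+b)/2).round(4),np.linalg.norm(a-b).round(4)
print("blank",tri((299.5,200.4),(322,217.3)))
print("spare",tri((401,232),(356.2,186.5)))
print("glue",tri((364,267.7),(388.5,198)))
print("file",atz(S,227,277,.01),atz(D,361,291,.01))
E
```

```text
dict_keys(['img', 'fovy', 'cx', 'cy', 'camera_from_world', 'shot'])
[246.7210166   62.98339875] [ 61.96087713 264.27070844]
blank (array([ 0.5714, -0.1423,  0.0766]), np.float64(0.004))
spare (array([0.7179, 0.0033, 0.037 ]), np.float64(0.0048))
glue (array([ 0.7533, -0.113 ,  0.0643]), np.float64(0.0026))
file [ 0.61141269 -0.32793868  0.01      ] [ 0.58999728 -0.326553    0.01      ]
```

```bash
sed -i 's/^f=least.*/f=min((least_squares(res,[.571,-.16,.045,w],loss="soft_l1") for w in np.radians([-30,0,20,40])),key=lambda f:f.cost)/' fit.py; python3 fit.py
```

```text
[ 0.5363 -0.2501  0.1373 -0.2745] -15.7 [ 29.    0.   32.4  12.3  -0.6 -10.1  -1.6   0.  -14.5  -1.4  34.5 -18.3
  -1.5   0.1 -18.3  16.9]
x [ 0.96254922 -0.27110699  0.        ] yl [0.27110699 0.96254922 0.        ] blank [ 0.54104576 -0.23319507  0.17003404] crest,seat,stop [ 0.599 -0.026  0.17 ] [0.608 0.005 0.192] [0.616 0.034 0.207]
```

```bash
cat >> fit.py <<'E'
print(ms)
for u in [(428,120),(552,190),(370,207)]: print(c1(*u),atz(S,*c1(*u),.1 if u[0]!=370 else .075).round(3))
print(atz(D,*c2(228,230),.075).round(3))
q=np.array([.571,-.16,.045,.3]);print(res(q).round(1))
E
python3 fit.py|tail -6
```

```text
[384.6969697  116.36363636] [0.481 0.131 0.1  ]
[422.27272727 137.57575758] [0.577 0.16  0.1  ]
[367.12121212 142.72727273] [0.509 0.066 0.075]
[0.578 0.067 0.075]
[ -23.1 -131.   -28.2 -141.    -3.8   -1.7   -2.8    0.   -16.4  -10.1
  -15.2    0.7  -20.   -12.7  -20.8  -13.7]
```

```bash
sed -i 's/^ms=\[.*/ms=[min((m["extent"] for m in manip.masks_of("blank",S)),key=lambda e:abs((e[0]+e[2])\/2-299.5)+abs((e[1]+e[3])\/2-200))]/' fit.py; python3 fit.py|head -8
```

```text
[ 0.5762 -0.159   0.0439  0.1347] 7.7 [ 1.2  3.3 -0.5  4.  -1.6 -0.3 -0.8  0.  -0.2 -1.1  0.7 -2.7  0.5 -2.3
 -3.4  1.5]
x [0.99094081 0.13429931 0.        ] yl [-0.13429931  0.99094081  0.        ] blank [ 0.57384623 -0.14158377  0.07663714] crest,seat,stop [0.545 0.072 0.077] [0.541 0.103 0.099] [0.537 0.133 0.114]
[[276.2, 176.0, 323.6, 221.2], [304.1, 199.5, 343.1, 233.3]]
[384.6969697  116.36363636] [0.481 0.131 0.1  ]
[422.27272727 137.57575758] [0.577 0.16  0.1  ]
[367.12121212 142.72727273] [0.509 0.066 0.075]
[0.578 0.067 0.075]
```

```bash
cat > ov.py <<'E'
from fit import *
q=np.load("q.npy");o,x,y,z,yl=frame(q);cr,se,st=pts(q)
L=[]
for s in(-1,1):
    for w in(.038,.05):L.append([o+s*w*x+.022*z,o+s*w*x+.022*z+.235*y])
    L.append([o+s*.038*x,o+s*.038*x+.235*y])
L+=[[cr-.038*x,cr+.038*x],[st-.05*x,st+.05*x,st+.05*x+.034*yl,st-.05*x+.034*yl,st-.05*x],[o-.05*x-.012*y+.01*z,o+.05*x-.012*y+.01*z]]
out=[]
for p,(x0,y0,x1,y1) in((S,(255,80,445,260)),(D,(235,110,375,250))):
    k=600/(y1-y0)*.7;im=cv2.resize(p["img"][y0:y1,x0:x1,::-1],None,fx=k,fy=k,interpolation=cv2.INTER_CUBIC)
    C=cyl(q)
    for l in L+[C[:40],C[40:]]:
        u=((proj(p,np.array(l))-[x0,y0]+.5)*k).round().astype(int);cv2.polylines(im,[u],False,(0,255,0),1)
    out.append(im[:420])
h=min(i.shape[0] for i in out);im=np.hstack([i[:h] for i in out]);s=min(1,799/im.shape[1]);cv2.imwrite("pics/ov.png",cv2.resize(im,None,fx=s,fy=s))
E
python3 ov.py >/dev/null
```

```text
(no output)
```

View pics/ov.png

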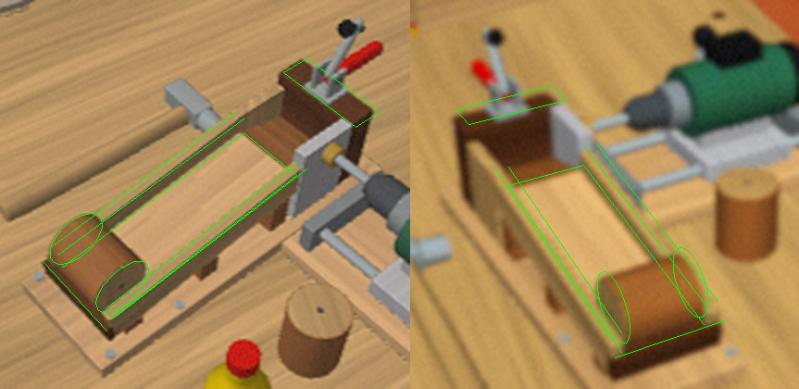

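```bash
python3 - <<'E'
s=open('fit.py').read()
s=s.replace("    return np.array(r)","""    o,xx,y,z,yl=frame(q)
    b1=list(proj(S,o+.022*y+.03*z+.035*x)-c1(184,437))+list(proj(S,st+.05*x+.034*yl)-c1(568,167))+list(proj(S,st-.05*x+.034*yl)-c1(462,92))
    b2=proj(D,st-.05*x)-np.array([235+(457-410)/2.78,110+118/2.78])
    r=np.array(r);d=np.r_[q[4:6],q[4:6]];e=np.r_[q[6:8],q[6:8]]
    r[:4]+=d;r[4:7]+=e[:3];r[8:10]+=q[4:6];r[10:12]+=q[6:8];r[12:16]+=d
    return np.r_[r,np.array(b1)+np.r_[d,q[4:6]],b2+q[6:8],q[4:]/1.5]""").replace(",.045,w]",",.045,w,0,0,0,0]")
s=s.replace("frame(q[","frame(q[").replace('q=np.array([.571,-.16,.045,.3]);print(res(q).round(1))','')
open('fit.py','w').write(s)
E
python3 fit.py | head -4; python3 ov.py>/dev/null
```

```text
[ 0.573  -0.159   0.0436  0.1345  0.1926 -0.0141  0.5036  0.0907] 7.7 [ 0.9  2.5 -0.   1.7 -0.7 -0.1 -0.8  0.  -0.8 -1.9  0.  -2.3 -0.1 -3.1
 -4.2  0.7 -0.3 -0.1  1.9  0.4  0.4 -1.1  3.3  3.1  0.1 -0.   0.3  0.1]
x [0.9909708  0.13407789 0.        ] yl [-0.13407789  0.9909708   0.        ] blank [ 0.57061238 -0.14156158  0.07634228] crest,seat,stop [0.542 0.072 0.076] [0.537 0.103 0.098] [0.533 0.133 0.113]
[[276.0, 175.8, 322.5, 222.3], [302.4, 199.8, 342.2, 235.5]]
```

View pics/ov.png

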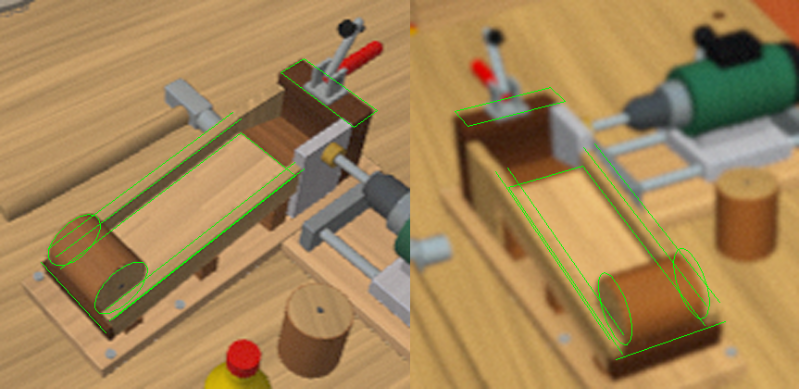

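The fit agrees with the pictures to about 5 mm. Next I move across at height with the gripper turned and slightly open.

```bash
python3 -m crank '0.02 -0.035 0.01 0 0 -4 0.2; 0.04 -0.07 0.02 0 0 -9 0.2; 0.06 -0.105 0.03 0 0 -14 0.2; 0.08 -0.14 0.03 0 0 -19 0.2; 0.1 -0.175 0.03 0 0 -24 0.2; 0.12 -0.21 0.03 0 0 -29 0.2; 0.14 -0.245 0.03 0 0 -34 0.2; 0.16 -0.28 0.03 0 0 -39 0.2'
python3 -m crank '0.02 -0.035 0 0 0 -4 0.2; 0.04 -0.07 0 0 0 -8 0.2; 0.06 -0.105 0 0 0 -12 0.2; 0.08 -0.14 0 0 0 -16 0.2; 0.1 -0.175 0 0 0 -20 0.2; 0.12 -0.21 0 0 0 -24 0.2; 0.14 -0.245 0 0 0 -26.7 0.2; 0.16 -0.28 0 0 0 -26.7 0.2'
```

```text
time_s: 3.3
ee_pos: [0.3176, 0.2456, 0.2615]
orientation: [[-0.562, 0.827, 0.001], [0.827, 0.562, 0.0], [-0.0, 0.001, -1.0]]
wrist_force: [-0.2, -0.8, -0.1]
grip_width: 0.202
gripper_force: 0.0
time_s: 4.1
ee_pos: [0.4777, -0.0346, 0.2614]
orientation: [[-0.132, 0.991, 0.0], [0.991, 0.132, -0.0], [-0.0, 0.0, -1.0]]
wrist_force: [-0.3, 0.5, 0.1]
grip_width: 0.198
gripper_force: 0.0
```

```bash
python3 -m crank '0.02 -0.033 0 0 0 0 0.2; 0.04 -0.066 0 0 0 0 0.2; 0.06 -0.1 0 0 0 0 0.2; 0.08 -0.13 -0.02 0 0 0 0.2; 0.1 -0.165 -0.04 0 0 0 0.2; 0.1 -0.165 -0.06 0 0 0 0.2; 0.1 -0.165 -0.07 0 0 0 0.2; 0.1 -0.165 -0.07 0 0 0 0.2'
python3 - <<'E'
from h import *
s=manip.sense();p=manip.read_camera("wrist");T=np.eye(4);T[:3,:3]=s["orientation"];T[:3,3]=s["ee_pos"]
p["camera_from_world"]=np.linalg.inv(T@p["mount"])
import sys;sys.argv=[''];import fit
q=np.load("q.npy");im=p["img"][:,:,::-1].copy()
o,x,y,z,yl=fit.frame(q);cr,se,st=fit.pts(q)
C=fit.cyl(q);L=[C[:40],C[40:],[cr-.038*x,cr+.038*x],[st-.05*x,st+.05*x]]+[[o+a*x+.022*z,o+a*x+.022*z+.235*y] for a in(-.05,-.038,.038,.05)]
for l in L: cv2.polylines(im,[proj(p,np.array(l)).round().astype(int)],False,(0,255,0),1)
cv2.imwrite("pics/w1.png",im)
for m in manip.masks_of("blank",p)[:2]: print(m["score"],m["extent"])
print(s["ee_pos"],(T@p["mount"]).round(3))
E
```

```text
time_s: 4.9
ee_pos: [0.5766, -0.1973, 0.1902]
orientation: [[-0.134, 0.991, -0.002], [0.991, 0.134, 0.001], [0.002, -0.002, -1.0]]
wrist_force: [-0.0, 1.0, 1.1]
grip_width: 0.199
gripper_force: 0.0
[ 0.5731 -0.1594  0.0427  0.1358  0.4283 -0.2225  0.563   0.3962] 7.8 [ 2.   1.  -0.3  3.1 -0.4 -0.3 -2.2  0.  -0.9 -1.8  0.1 -1.7 -0.2 -3.
 -4.3  0.7 -0.1  0.   1.8  0.4  0.4 -1.1  3.3  3.8  0.3 -0.1  0.4  0.3]
x [0.99079885 0.13534268 0.        ] yl [-0.13534268  0.99079885  0.        ] blank [ 0.57069181 -0.14194884  0.0755117 ] crest,seat,stop [0.542 0.071 0.075] [0.537 0.103 0.097] [0.533 0.133 0.112]
[[275.0, 177.5, 322.9, 221.1], [302.2, 200.7, 343.8, 233.8]]
[384.6969697  116.36363636] [0.481 0.131 0.1  ]
[422.27272727 137.57575758] [0.577 0.16  0.1  ]
[367.12121212 142.72727273] [0.509 0.066 0.075]
[0.578 0.067 0.075]
0.74 [272.3, 93.2, 359.4, 162.2]
0.67 [465.2, 196.8, 539.0, 275.2]
[ 0.5765882  -0.19733061  0.19021021] [[ 0.991  0.127  0.04   0.566]
 [ 0.133 -0.94  -0.314 -0.115]
 [-0.002  0.316 -0.949  0.333]
 [ 0.     0.     0.     1.   ]]
```

View pics/w1.png

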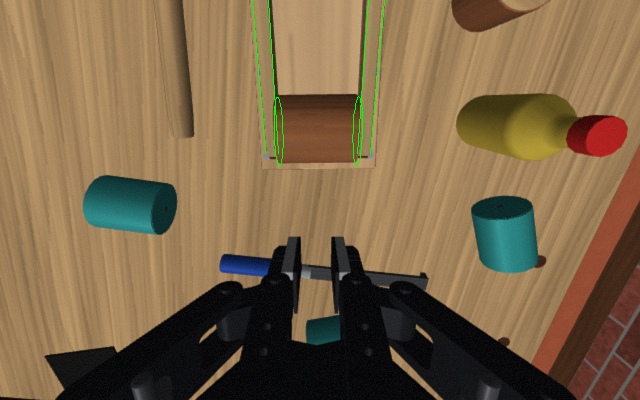

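The wrist overlay matches the blank at (316,128) to within a few pixels. I descend behind it.

```bash
python3 -m crank '0 0 -0.02 0 0 0 0.2; 0 0 -0.04 0 0 0 0.2; 0 0 -0.06 0 0 0 0.2; 0 0 -0.08 0 0 0 0.2; 0 0 -0.1 0 0 0 0.2; 0 0 -0.118 0 0 0 0.2; 0 0 -0.127 0 0 0 0.2; 0 0 -0.127 0 0 0 0.2'
```

```text
time_s: 6.0
ee_pos: [0.5769, -0.1977, 0.0638]
orientation: [[-0.134, 0.991, -0.001], [0.991, 0.134, 0.001], [0.001, -0.001, -1.0]]
wrist_force: [-0.4, 0.0, 0.2]
grip_width: 0.202
gripper_force: 0.0
```

```bash
python3 -m crank '-0.0005 0.004 0.0005 0 0 0 0.2; -0.0011 0.008 0.0011 0 0 0 0.2; -0.0016 0.012 0.0017 0 0 0 0.2; -0.0022 0.016 0.0023 0 0 0 0.2; -0.0029 0.021 0.003 0 0 0 0.2; -0.0037 0.027 0.0038 0 0 0 0.2; -0.0045 0.033 0.0047 0 0 0 0.2; -0.0055 0.04 0.0057 0 0 0 0.2'
python3 -m crank '-0.001 0.0075 0.001 0 0 0 0.2; -0.002 0.015 0.0021 0 0 0 0.2; -0.0031 0.0225 0.0032 0 0 0 0.2; -0.0041 0.03 0.0042 0 0 0 0.2; -0.0051 0.0375 0.0053 0 0 0 0.2; -0.0062 0.045 0.0064 0 0 0 0.2; -0.0072 0.0525 0.0074 0 0 0 0.2; -0.0082 0.06 0.0085 0 0 0 0.2'
python3 - <<'E'
from h import *
s=manip.sense();p=manip.read_camera("wrist");save(p,"w2.png");print(s["ee_pos"],s["wrist_force"])
E
```

```text
time_s: 6.8
ee_pos: [0.5716, -0.1575, 0.0701]
orientation: [[-0.134, 0.991, 0.0], [0.991, 0.134, -0.0], [-0.0, 0.0, -1.0]]
wrist_force: [-0.4, -1.1, 0.6]
grip_width: 0.198
gripper_force: 0.2
time_s: 7.6
ee_pos: [0.5634, -0.0973, 0.0786]
orientation: [[-0.134, 0.991, -0.0], [0.991, 0.134, 0.0], [0.0, -0.0, -1.0]]
wrist_force: [-0.2, -0.8, 0.7]
grip_width: 0.206
gripper_force: 0.2
[ 0.56336239 -0.09730174  0.07860958] [-0.15254309 -0.76685915  0.66295661]
```

View pics/w2.png

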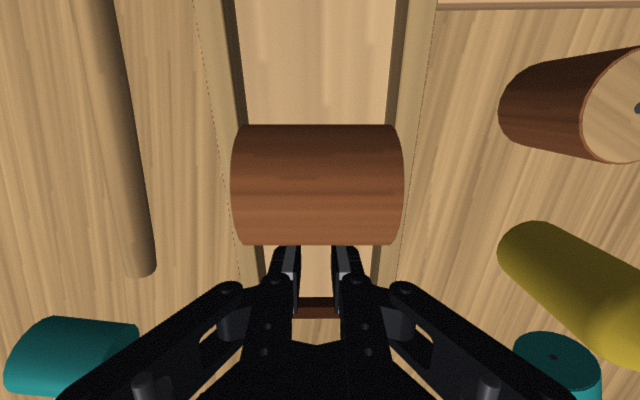

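The blank sits squarely in front of both fingers at (317,185), rolling in the channel. I continue pushing uphill.

```bash
python3 -m crank '-0.001 0.0075 0.001 0 0 0 0.2; -0.002 0.015 0.0021 0 0 0 0.2; -0.0031 0.0225 0.0032 0 0 0 0.2; -0.0041 0.03 0.0042 0 0 0 0.2; -0.0051 0.0375 0.0053 0 0 0 0.2; -0.0062 0.045 0.0064 0 0 0 0.2; -0.0072 0.0525 0.0074 0 0 0 0.2; -0.0082 0.06 0.0085 0 0 0 0.2'
python3 -m crank '-0.001 0.007 0.001 0 0 0 0.2; -0.0019 0.014 0.002 0 0 0 0.2; -0.0029 0.021 0.003 0 0 0 0.2; -0.0038 0.028 0.004 0 0 0 0.2; -0.0047 0.034 0.0048 0 0 0 0.2; -0.0055 0.04 0.0056 0 0 0 0.2; -0.0063 0.046 0.0064 0 0 0 0.2; -0.007 0.051 0.0072 0 0 0 0.2'
python3 -m crank '-0.0007 0.005 0.0007 0 0 0 0.2; -0.0014 0.01 0.001 0 0 0 0.2; -0.002 0.015 0.001 0 0 0 0.2; -0.0027 0.02 0.001 0 0 0 0.2; -0.0034 0.025 0.001 0 0 0 0.2; -0.0041 0.03 0.001 0 0 0 0.2; -0.0041 0.03 0.001 0 0 0 0.2; -0.0041 0.03 0.001 0 0 0 0.2'
python3 - <<'E'
from h import *
p=manip.read_camera("wrist");save(p,"w3.png")
E
```

```text
time_s: 8.45
ee_pos: [0.5552, -0.0373, 0.0871]
orientation: [[-0.134, 0.991, 0.0], [0.991, 0.134, 0.0], [0.0, 0.0, -1.0]]
wrist_force: [-0.9, -0.6, 1.1]
grip_width: 0.198
gripper_force: 0.2
time_s: 9.25
ee_pos: [0.5482, 0.0136, 0.0943]
orientation: [[-0.134, 0.991, -0.0], [0.991, 0.134, 0.0], [0.0, -0.0, -1.0]]
wrist_force: [-0.4, 0.4, -0.1]
grip_width: 0.203
gripper_force: 0.2
time_s: 10.05
ee_pos: [0.5442, 0.0431, 0.0952]
orientation: [[-0.134, 0.991, -0.0], [0.991, 0.134, -0.0], [-0.0, -0.0, -1.0]]
wrist_force: [0.4, 0.5, 0.1]
grip_width: 0.198
gripper_force: 0.0
```

View pics/w3.png

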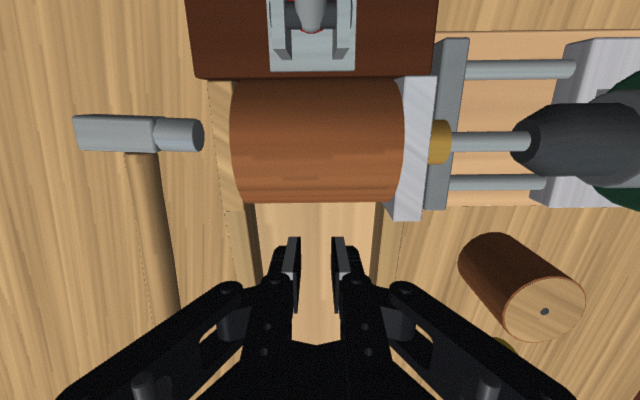

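The blank has left the fingers and lies at (316,140) in the seat, square against the dark stop. I withdraw upward and verify.

```bash
python3 -m crank '0.002 -0.015 0.005 0 0 0 0.2; 0.004 -0.03 0.02 0 0 0 0.2; 0.006 -0.045 0.04 0 0 0 0.2; 0.006 -0.05 0.06 0 0 0 0.2; 0.006 -0.05 0.08 0 0 0 0.2; 0.006 -0.05 0.1 0 0 0 0.2; 0.006 -0.05 0.11 0 0 0 0.2; 0.006 -0.05 0.11 0 0 0 0.2'
python3 - <<'E'
from h import *
s=manip.sense();p=manip.read_camera("wrist");T=np.eye(4);T[:3,:3]=s["orientation"];T[:3,3]=s["ee_pos"]
p["camera_from_world"]=np.linalg.inv(T@p["mount"])
import fit
q=np.load("q.npy");o,x,y,z,yl=fit.frame(q);cr,se,st=fit.pts(q)
C=fit.cyl(q)-(o+.022*y+.03*z)+se;im=p["img"][:,:,::-1].copy()
for l in[C[:40],C[40:],[st-.05*x,st+.05*x]]:cv2.polylines(im,[proj(p,np.array(l)).round().astype(int)],False,(0,255,0),1)
cv2.imwrite("pics/w4.png",im)
E
```

```text
time_s: 10.9
ee_pos: [0.5506, -0.0078, 0.2065]
orientation: [[-0.133, 0.991, 0.003], [0.991, 0.133, -0.001], [-0.001, 0.003, -1.0]]
wrist_force: [0.1, 0.5, -0.3]
grip_width: 0.197
gripper_force: 0.0
[ 0.4781 -0.157   0.0476 -0.1762 -0.3387  3.5036 -0.7675 -0.2375] -10.1 [ 64.   -2.2  68.    2.4   2.3  61.4   4.4   0.   -2.6  -7.9  -8.6  -0.2
   4.2  -4.3 -11.4   4.4 -26.9 -26.7  -1.9   7.1   7.6   0.4  -0.7  -1.
  -0.2   2.3  -0.5  -0.2]
x [ 0.98451661 -0.17529131  0.        ] yl [0.17529131 0.98451661 0.        ] blank [ 0.48113728 -0.13970186  0.08032045] crest,seat,stop [0.519 0.072 0.08 ] [0.524 0.104 0.102] [0.53  0.133 0.117]
[[195.9, 153.7, 229.7, 193.2], [261.8, 146.6, 294.8, 173.5]]
[384.6969697  116.36363636] [0.481 0.131 0.1  ]
[422.27272727 137.57575758] [0.577 0.16  0.1  ]
[367.12121212 142.72727273] [0.509 0.066 0.075]
[0.578 0.067 0.075]
```

View pics/w4.png

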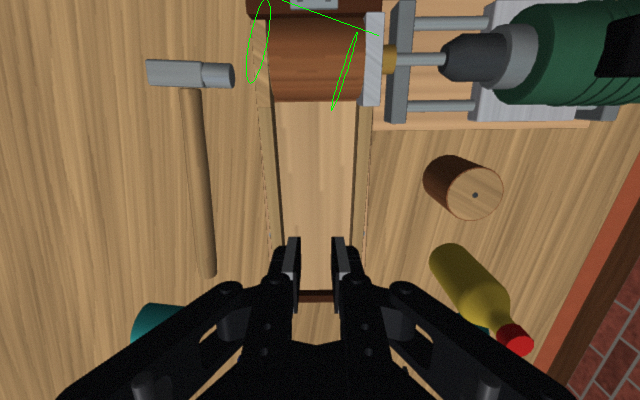

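The overlay is invalid because the import re-ran the fit after the blank had moved. The picture itself shows the blank in the seat at (315,58), square to the rails and touching the stop. I make one numeric check with the original gutter pose and hand in.

```bash
python3 - <<'E'
from h import *
p=manip.read_camera("scene")
q=np.array([.573,-.1592,.0432,.135]);c,s=np.cos(q[3]),np.sin(q[3]);x=np.array([c,s,0]);yl=np.array([-s,c,0]);z=np.array([0,0,1.])
se=np.array([.5372,.103,.0978]);t=np.linspace(0,6.28,40)
for d in(0,-.01):
    u=proj(p,np.concatenate([se+d*yl+k*.035*x+.03*(np.cos(t)[:,None]*yl+np.sin(t)[:,None]*z) for k in(-1,1)]));print(u.min(0),u.max(0))
print([(m["score"],m["extent"]) for m in manip.masks_of("blank",p)[:5]])
save(p,"s2.png")
im=cv2.imread("pics/s2.png")[70:200,320:470];cv2.imwrite("pics/s2c.png",cv2.resize(im,None,fx=4,fy=4,interpolation=cv2.INTER_CUBIC))
E
```

```text
[368.28553015 116.24920406] [411.42729175 157.49960668]
[364.91016014 118.26039431] [408.16748854 159.70349803]
[(0.92, [369.1, 114.0, 410.3, 154.0]), (0.86, [156.3, 278.7, 211.0, 330.8]), (0.73, [196.1, 155.7, 232.8, 194.0]), (0.59, [296.3, 308.6, 349.4, 365.0])]
```

View pics/s2c.png

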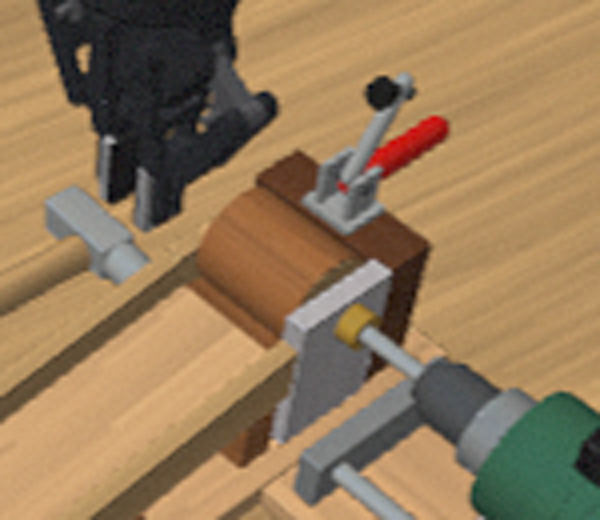

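The blank (crop (270,260)) is in the seat against the stop, and its measured extent agrees with the seat prediction. The robot is clear of everything.

```bash
python3 -c "
from workcell import manip
print(manip.hand_in())"
```

```text
the job is handed in; nothing more can be done
None
```

The blank was rolled up over the crest and rests in the seat against the stop, the fingers are clear of it, and the job is handed in (no verdict was returned).

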